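# Grade the part-used label rolls along the roll rail

### The arm

A 7-joint arm with a two-finger parallel gripper is mounted at the origin on a cart in front of the work surface, level with it; the furniture and walls round the work are solid. World frame = base frame: x ahead of the robot, y to its left, z up, the work surface at z = 0. Lengths are in m, angles in rad, forces in N, time in s.
With the tool pointing down it reaches from about 0.425 to 0.875 m from the base axis. Payload 8.4 kg.
Tool frame: the origin (TCP) lies midway between the tips of the shut fingers; the grasp point (between the pads) lies 19 mm behind it; z points along the fingers, y is the line along which they close (so a half turn about z gives the same grasp; the last joint's range is limited). The gripper opens to 85 mm and grips with 20 to 120 N. Pads are 22 mm wide; open, the fingers measure 114 mm over their backs; the gripper's body (76 mm by 85 mm) begins 54 mm behind the grasp point. The pads swing forward as they close: fully open they stand 13 mm farther back than shut.
Start: joints at [1.029, 0.333, 0.04, 1.465, -0.013, 1.343, -0.059], TCP at [0.278, -0.587, 0.207] pointing down, gripper open.
Joint ranges: [-2.58, 2.58], [-0.38, 2.09], [-1.3, 1.39], [0.25, 2.4], [-1.5, 4.64], [0.08, 2.09], [-2.65, 2.65]. Speed limits (rad/s): [2.22, 2.22, 2.79, 2.79, 3.14, 3.14, 3.14].

### API

Orientations are given as a unit quaternion [w, x, y, z].
In Python, from plant import r, camera, job gives the robot as it stands.
- The arm moves only by the tool step_arm, never from a script. Its argument "plan" is a list that holds one entry, the list of rows, each a list of 5 numbers: the shift along the tool's x, y, z in units of 30 mm (1.0 is 30 mm), then the turn about the tool's z in units of 6 degrees (1.0 is 6 degrees), then the closure, from -1 (fully open) to 1 (shut). A call has 1 to 20 rows; each row shifts and turns the commanded pose from where the row before left it, along the tool's axes as they then stand; what a row does not reach is not made up. A row lasts 1/12 s, in which the tool goes at most 41.7 mm and 7.16 degrees, less where a joint would pass 70% of its speed; a pose out of reach is approached as far as the arm can. A call is refused whole if a number of a shift passes 1 or a number of a turn 1, either way. A call with a gripper value outside its range is refused whole. The fingers move at their own pace and stop on an object; the grip force is fixed at half the most. Time passes only in rows, so rows that do not move let the fingers close. It gives the time, the measured TCP pose, the force, the opening and the grip force at its end, in the units of the state.
- r.get_state(): the state, without advancing time (a new reading comes with each control period).
- camera(name): name is "side" or "top" or "wrist"; returns a dict with "img" (480x640x3 uint8, blue, green, red), "fx", "fy", "cx", "cy" (pixels), "rvec" (rotation vector, rad) and "tvec" (3), from world to camera coordinates, as OpenCV has them. Camera axes: x right, y down, z forward; pixel columns grow to the right and rows downward; lengths in m; the calibration is good to about 2 mm. A picture is of the moment at which its call begins. There is no depth.
- job.sign_off(): hands the job in; it is judged then, once.
The state is a dict: "time": time; "q": joint angles; "qvel": joint speeds; "tau": joint torques, N m; "ee_pos": TCP position; "orientation": TCP orientation; "contact_force": force on the tool from outside, world axes, zero at the start; "ft_torque": the same for the moment, N m; "grip_width": finger opening in m; "finger_force": force on a finger pad.
Only numpy, scipy, OpenCV 4.12 (cv2) and the standard library are available. Lean on these libraries where they do the work, as an engineer would, in place of code of your own. Each camera call takes 0.05 s, during which the arm holds its last target. There are 200 camera calls.

### The job

The part-used label rolls are kept on the aluminium roll rail in order of how much is left on them, so that the one nearest its end is used up first; the full roll and the bare core already stand on the two end posts. Thread the four loose rolls onto the four posts between, one to a post and seated flat on the rail, so that the row gets steadily smaller in outer diameter from the full roll to the bare core. Leave the full roll and the bare core on their posts.

Things in the scene. Friction and masses are not known exactly. Their poses are not given: they have to be found in the camera images.
- green_roll: loose part-used roll of green labels, 69 mm outer diameter, bore 24 mm, the largest of the four loose rolls; stands on its flat face in front of the rail (so do the other three). Origin: centre of its underside; its z axis is its bore, upright at the start. All rolls are 34 mm high with a through bore.
- white_roll: loose part-used roll of white labels, 60 mm outer diameter, bore 21 mm, second largest of the loose rolls. Origin: centre of its underside; its z axis is its bore, upright at the start. All rolls are 34 mm high with a through bore.
- yellow_roll: loose part-used roll of yellow labels, 49 mm outer diameter, bore 24 mm, third of the loose rolls. Origin: centre of its underside; its z axis is its bore, upright at the start. All rolls are 34 mm high with a through bore.
- blue_roll: loose part-used roll of blue labels, 38 mm outer diameter, bore 24 mm, the smallest of the loose rolls. Origin: centre of its underside; its z axis is its bore, upright at the start. All rolls are 34 mm high with a through bore.
- full_roll: full roll of brick-red labels, 78 mm outer diameter, bore 24 mm, already on the post at one end of the rail (either end). Not to be moved. Origin: centre of its underside; its z axis is its bore, upright at the start. All rolls are 34 mm high with a through bore.
- bare_core: empty brown cardboard core, 29 mm outer diameter, bore 24 mm, 34 mm high, already on the post at the other end of the rail. Not to be moved. Origin: centre of its underside; its z axis is its bore, upright at the start. All rolls are 34 mm high with a through bore.
- post_1: bright steel post 9 mm thick with a round tip, upright on the rail; origin: foot of the post, on the rail's top face (16 mm above the cart top, so z = 0.016); the tip is 48 mm above the origin. First, at the robot's left, of the rail's four middle posts. x axis: across the rail, away from the robot; y axis: along the rail from post_4 to post_1.
- post_2: bright steel post 9 mm thick with a round tip, upright on the rail; origin: foot of the post, on the rail's top face (16 mm above the cart top, so z = 0.016); the tip is 48 mm above the origin. Second of the four middle posts from the robot's left. The rail is a fixed aluminium bar, 52 mm wide, 452 mm long, 16 mm thick.
- post_3: bright steel post 9 mm thick with a round tip, upright on the rail; origin: foot of the post, on the rail's top face (16 mm above the cart top, so z = 0.016); the tip is 48 mm above the origin. Third of the four middle posts from the robot's left. The six posts stand in a line 80 mm apart.
- post_4: bright steel post 9 mm thick with a round tip, upright on the rail; origin: foot of the post, on the rail's top face (16 mm above the cart top, so z = 0.016); the tip is 48 mm above the origin. Fourth of the four middle posts from the robot's left.

How it is judged:
At the end, for the whole second after the job is handed in: From the full roll to the bare core the four posts carry green, white, yellow, blue: each axis within 10 mm of its post, underside within 5 mm of the rail top, upright within 0.1 rad, at rest; full roll and bare core within 15 mm of where they stood (((horizontal distance between full_roll and post_1 below 0.1 m and horizontal distance between bare_core and post_4 below 0.1 m and horizontal distance between green_roll and post_1 below 0.01 m and z of green_roll in the frame of post_1 between -0.005 and 0.005 m and horizontal distance between white_roll and post_2 below 0.01 m and z of white_roll in the frame of post_2 between -0.005 and 0.005 m and horizontal distance between yellow_roll and post_3 below 0.01 m and z of yellow_roll in the frame of post_3 between -0.005 and 0.005 m and horizontal distance between blue_roll and post_4 below 0.01 m and z of blue_roll in the frame of post_4 between -0.005 and 0.005 m) or (horizontal distance between full_roll and post_4 below 0.1 m and horizontal distance between bare_core and post_1 below 0.1 m and horizontal distance between green_roll and post_4 below 0.01 m and z of green_roll in the frame of post_4 between -0.005 and 0.005 m and horizontal distance between white_roll and post_3 below 0.01 m and z of white_roll in the frame of post_3 between -0.005 and 0.005 m and horizontal distance between yellow_roll and post_2 below 0.01 m and z of yellow_roll in the frame of post_2 between -0.005 and 0.005 m and horizontal distance between blue_roll and post_1 below 0.01 m and z of blue_roll in the frame of post_1 between -0.005 and 0.005 m)) and angle between each of green_roll, white_roll, yellow_roll, blue_roll's own z axis and vertical below 0.1 rad and linear speed of each of green_roll, white_roll, yellow_roll, blue_roll below 0.02 m/s and distance of each of full_roll, bare_core from where it was at the start of the episode below 0.015 m); the robot touches nothing.
It fails at once if the full roll or the bare core is taken off or pushed more than 25 mm from where it stood (distance of any of full_roll, bare_core from where it was at the start of the episode above 0.025 m).
It also fails if it takes over 96 s, if anything falls off the work surface, if the arm or the gripper's body presses on something with over 40 N, if the wrist force passes 120 N, or if a joint passes its speed limit or range.

## Working session

There is one attempt and no reset: what is moved stays moved. The work goes in short steps, Python scripts to look and compute and a tool call to move; the robot and the scene stay as the last step left them, time stands still between calls to the robot, and variables do not carry over. Pictures are saved under pics/ and viewed, at most 14 in all, crops included, and the job is handed in when it is done.

Besides the shell and the picture viewer there is one more tool, called after "Request:" as a command line: name --argument value ..., lists and objects as JSON in quotes. step_arm: Moves the arm, as the interface text tells. Its arguments: {"type":"object","properties":{"plan":{"type":"array","items":{"type":"array","items":{"type":"array","items":{"type":"number"}}}}},"required":["plan"]}

```bash
ls; mkdir -p pics; python3 - <<'E'
from plant import r,camera,job
import cv2
s=r.get_state(); print(s)
for n in("top","side"):
    c=camera(n); cv2.imwrite(f"pics/{n}0.png",c["img"]); print(n,c["fx"],c["cx"],c["cy"],c["rvec"],c["tvec"])
E
```

```text
pics
{'time': 0.0, 'q': array([ 1.0288013 ,  0.33391991,  0.03989151,  1.46629602, -0.01338198,
        1.34329842, -0.05849282]), 'qvel': array([-0.00180731, -0.00068179, -0.00127801,  0.00081299,  0.00070068,
       -0.00033351, -0.00030588]), 'tau': array([-4.96539906e-04, -6.58551407e+01,  1.36527155e+00, -4.05562878e+01,
        1.68009137e-02,  1.25196498e-02,  3.79440871e-05]), 'ee_pos': array([ 0.27824026, -0.58687512,  0.20570362]), 'orientation': array([-7.90085170e-04,  9.75593711e-01,  2.19581934e-01, -2.47464246e-04]), 'contact_force': array([0.50969695, 0.54705248, 0.1763912 ]), 'ft_torque': array([-0.02720506,  0.02608368, -0.02689526]), 'finger_force': 0.0, 'grip_width': 0.08531120459282812}
top 622.304094809079 323.20647582889234 240.26550246366904 [ 2.15322341 -2.13926031  0.15719609] [-0.0123358   0.54827924  1.08070385]
side 500.66427187390127 321.7831057093904 248.40045340786608 [ 2.09113099 -0.04901229  0.05259024] [-0.54625673  0.04540036  0.97276668]
```

View pics/top0.png

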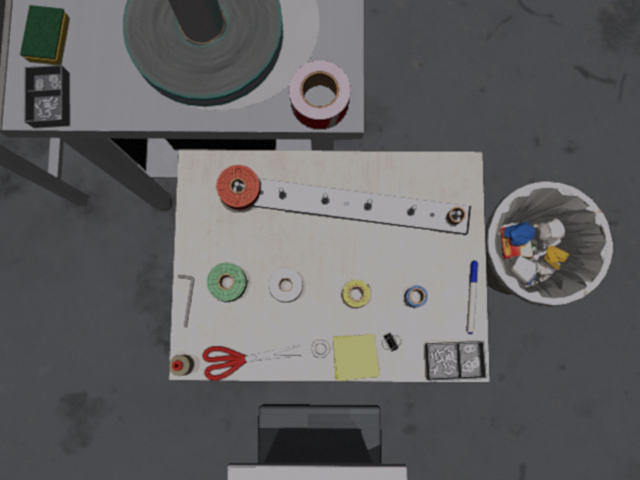

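View pics/side0.png

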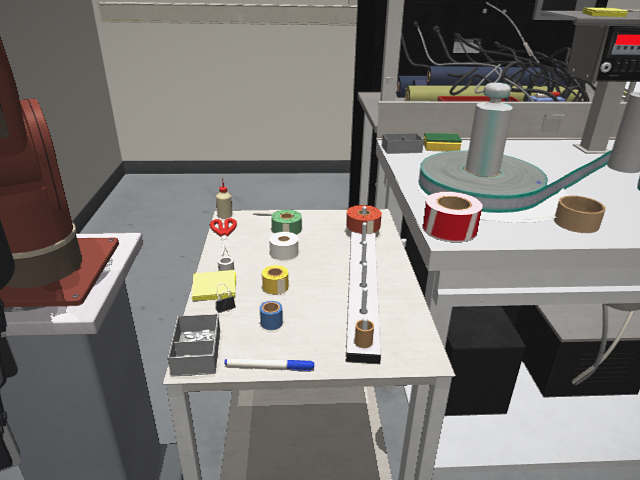

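The full roll is at the robot's left in the top view (238,186) and the core at the right (456,215). So green goes to post_1 and blue to post_4. I'll zoom in on both views for precise measurements.

```bash
python3 - <<'E'
import cv2
a=cv2.imread("pics/top0.png")
cv2.imwrite("pics/t1.png",cv2.resize(a[150:240,210:480],None,fx=2.96,fy=2.96,interpolation=cv2.INTER_CUBIC))
cv2.imwrite("pics/t2.png",cv2.resize(a[255:315,200:440],None,fx=3.33,fy=3.33,interpolation=cv2.INTER_CUBIC))
import numpy as np
u=cv2.imread("pics/t1.png");v=cv2.imread("pics/t2.png");v=cv2.resize(v,(u.shape[1],200))
cv2.imwrite("pics/t3.png",np.vstack([u,v]));print(u.shape)
b=cv2.imread("pics/side0.png");cv2.imwrite("pics/s1.png",cv2.resize(b[195:365,330:400],None,fx=3.5,fy=3.5,interpolation=cv2.INTER_CUBIC))
E
```

```text
(266, 799, 3)
```

View pics/t3.png

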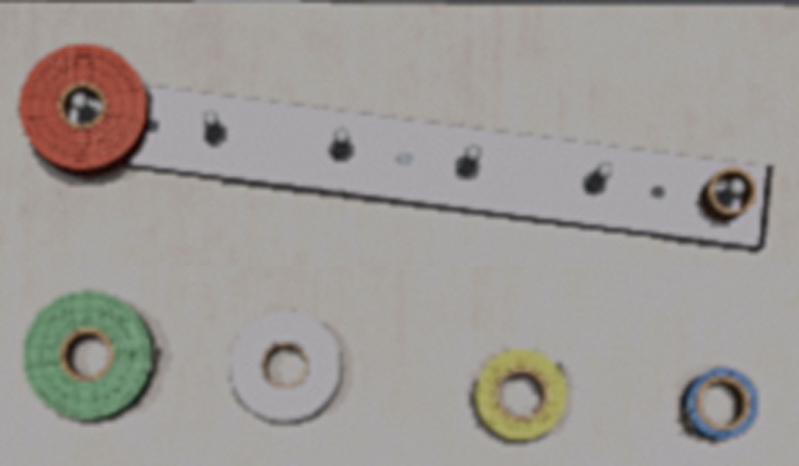

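View pics/s1.png

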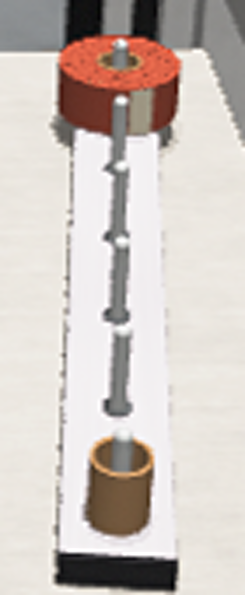

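The post tips show in the top crop at about (209,117), (341,133), (474,151) and (604,170). In the side crop they are at (121,98), (121,166), (122,240) and (123,329). I'll triangulate the rail from those and the rolls from both views.

```bash
cat > h.py <<'E'
import cv2,numpy as np
from scipy.optimize import least_squares
def K(c): return np.array([[c["fx"],0,c["cx"]],[0,c["fy"],c["cy"]],[0,0,1.]])
def proj(c,P): return cv2.projectPoints(np.float64(P).reshape(-1,3),np.float64(c["rvec"]),np.float64(c["tvec"]),K(c),None)[0].reshape(-1,2)
def back(c,px,z):
    R=cv2.Rodrigues(np.float64(c["rvec"]))[0]; d=R.T@np.linalg.solve(K(c),[*px,1.]); o=-R.T@np.float64(c["tvec"]).ravel()
    return (o+d*(z-o[2])/d[2])
def sil(c,x,y,D,z0=0.):
    t=np.linspace(0,2*np.pi,60); P=[[x+D/2*np.cos(a),y+D/2*np.sin(a),z] for z in(z0,z0+.034) for a in t]
    h=cv2.convexHull(np.float32(proj(c,P)))[:,0]
    return h
def feats(h):  # bbox centre and centroid
    m=cv2.moments(np.float32(h).reshape(-1,1,2)); return np.array([m["m10"]/m["m00"],m["m01"]/m["m00"]])
def largest(mask):
    cs=cv2.findContours(mask,cv2.RETR_EXTERNAL,cv2.CHAIN_APPROX_NONE)[0]
    return cv2.convexHull(max(cs,key=cv2.contourArea))
E
cat > m.py <<'E'
from plant import camera
from h import *
c={n:camera(n) for n in("top","side")}
tt=np.array([[209,117],[341,133],[474,151],[604,170]])/2.96+[210,150]
ts=np.array([[121,100],[121,168],[122,242],[123,331]])/3.5+[330,195]
P=lambda p:np.array([[p[0]-np.sin(p[2])*k*.08,p[1]+np.cos(p[2])*k*.08,.016+.046] for k in(1.5,.5,-.5,-1.5)])
f=lambda p:np.r_[(proj(c["top"],P(p))-tt).ravel(),(proj(c["side"],P(p))-ts).ravel()]
s=least_squares(f,[.65,0,0]);print(s.x,np.round(s.fun,1));print(P(s.x))
hsv={n:cv2.cvtColor(c[n]["img"],cv2.COLOR_BGR2HSV) for n in c}
B={"green":(.069,(50,85),(227,282),(286,223)),"yellow":(.049,(20,35),(357,293),(275,279)),"blue":(.038,(98,120),(416,296),(271,315)),"full":(.078,(0,12),(238,186),(364,219))}
for k,(D,hr,a,b) in B.items():
    hs={}
    for n,q in(("top",a),("side",b)):
        m=cv2.inRange(hsv[n],(hr[0],70,40),(hr[1],255,255)); w=np.zeros_like(m); x,y=q; w[y-32:y+32,x-32:x+32]=255
        hs[n]=largest(m&w)
    z0=.016 if k=="full" else 0
    x0=back(c["top"],a,z0+.034)[:2]
    for ns in(("top",),("side",),("top","side")):
        g=lambda p:np.concatenate([feats(sil(c[n],*p,D,z0))-feats(hs[n]) for n in ns])
        s=least_squares(g,x0);print(k,ns,np.round(s.x,4),np.round(s.fun,1), [cv2.contourArea(hs[n])/cv2.contourArea(sil(c[n],*s.x,D,z0)) for n in ns])
for k,q in(("green",(89,355)),("white",(286,365)),("yellow",(522,394)),("blue",(721,403))):
    print(k,back(c["top"],(200+q[0]/3.33,255+(q[1]-266)/3.33),.034))
print("white side bore",back(c["side"],(284,239),.034))
E
python3 m.py
```

```text
[ 0.62231385 -0.05147303 -0.12707094] [ 0.2 -0.7 -0.  -0.3 -0.4 -0.5  0.3 -1.  -0.6  0.5 -0.5 -0.2 -0.7  0.3
 -0.8  0.1]
[[ 0.63752136  0.06755945  0.062     ]
 [ 0.62738302 -0.01179554  0.062     ]
 [ 0.61724468 -0.09115053  0.062     ]
 [ 0.60710634 -0.17050552  0.062     ]]
green ('top',) [0.4557 0.1386] [-0. -0.] [0.004033795289335959]
green ('side',) [0.476 0.174] [-0.  0.] [0.7967478564461506]
green ('top', 'side') [0.4631 0.1416] [-1.5 -4.1 -5.9  6.6] [0.0040334470985733985, 0.751061763340443]
yellow ('top',) [ 0.4543 -0.068 ] [-0. -0.] [0.9325107841014435]
yellow ('side',) [ 0.4557 -0.0657] [0. 0.] [0.9503008345157813]
yellow ('top', 'side') [ 0.455  -0.0675] [-0.3 -0.4 -0.4  0.5] [0.9326228055565499, 0.94680036242999]
blue ('top',) [ 0.4506 -0.1773] [ 0. -0.] [0.8126775121647619]
blue ('side',) [ 0.4515 -0.1741] [0. 0.] [0.8767793334510409]
blue ('top', 'side') [ 0.4512 -0.1763] [-0.5 -0.3 -0.3  0.8] [0.8133424830201769, 0.872407445500135]
full ('top',) [0.6483 0.1483] [ 0. -0.] [0.9129868729791173]
full ('side',) [0.6491 0.1525] [-0. -0.] [0.9405915064331362]
full ('top', 'side') [0.6485 0.1489] [-0.3 -0.1 -0.1  0.7] [0.9128773924264588, 0.9344672149558759]
green [0.47296213 0.16369781 0.034     ]
white [0.46826822 0.05757528 0.034     ]
yellow [ 0.45351779 -0.06938103  0.034     ]
blue [ 0.44938913 -0.17618862  0.034     ]
white side bore [0.47181008 0.05840449 0.034     ]
```

The two views agree to about 1–3 mm, and the sizes and reach check out. I'll grip across the rail, so tool y lies along the rail's x axis and the fingers stay clear of the neighbouring posts. First I turn the tool.

Request:
step_arm --plan '[[[0,0,0,-0.95,-1],[0,0,0,-0.95,-1],[0,0,0,-0.95,-1],[0,0,0,-0.95,-1],[0,0,0,-0.95,-1],[0,0,0,-0.95,-1],[0,0,0,-0.95,-1],[0,0,0,-0.95,-1],[0,0,0,-0.95,-1],[0,0,0,-1,-1],[0,0,0,0,-1]]]'

```text
time: 1.12
ee_pos: [0.2784, -0.5872, 0.2063]
orientation: [-0.0, 0.749, 0.662, 0.0]
contact_force: [-1.1, 0.0, 0.2]
grip_width: 0.0855
finger_force: 0.0
```

```bash
cat > go.py <<'E'
# usage: go.py x y z -> remaining shift in tool units, yaw error in turn units
import sys,numpy as np
from plant import r
from scipy.spatial.transform import Rotation as R
s=r.get_state();q=s["orientation"];M=R.from_quat([q[1],q[2],q[3],q[0]]).as_matrix()
t=np.array([float(v) for v in sys.argv[1:4]]);d=M.T@(t-s["ee_pos"])
a=np.arctan2(M[1,1],M[0,1]);e=(np.degrees(-0.127-a)+90)%180-90
print("t",round(s["time"],2),"pos",np.round(s["ee_pos"],4),"units",np.round(d/.03,3),"turn",round(-e/6,3),"tilt",np.round(M[:,2],4),"F",np.round(s["contact_force"],1),"w",round(s["grip_width"],4),"ff",round(float(s["finger_force"]),1))
E
python3 go.py 0.4515 -0.1762 0.12
```

```text
t 1.12 pos [ 0.2784 -0.5872  0.2063] units [14.303  4.046  2.884] turn 0.037 tilt [-2.e-04  5.e-04 -1.e+00] F [-1.1  0.   0.2] w 0.0855 ff 0.0
```

Request:
step_arm --plan '[[[0.95,0.27,0.19,0,-1],[0.95,0.27,0.19,0,-1],[0.95,0.27,0.19,0,-1],[0.95,0.27,0.19,0,-1],[0.95,0.27,0.19,0,-1],[0.95,0.27,0.19,0,-1],[0.95,0.27,0.19,0,-1],[0.95,0.27,0.19,0,-1],[0.95,0.27,0.19,0,-1],[0.95,0.27,0.19,0,-1],[0.95,0.27,0.19,0,-1],[0.95,0.27,0.19,0,-1],[0.95,0.27,0.19,0,-1],[0.95,0.27,0.19,0,-1],[0.95,0.27,0.19,0,-1],[0,0,0,0,-1],[0,0,0,0,-1]]]'

```text
time: 2.53
ee_pos: [0.4539, -0.1771, 0.1209]
orientation: [-0.0, 0.751, 0.661, 0.0]
contact_force: [-1.0, -0.6, -0.0]
grip_width: 0.0854
finger_force: 0.0
```

```bash
python3 go.py 0.4515 -0.1762 0.004
```

```text
t 2.53 pos [ 0.4539 -0.1771  0.1209] units [ 0.018 -0.081  3.897] turn -0.005 tilt [-4.e-04  5.e-04 -1.e+00] F [-1.  -0.6 -0. ] w 0.0854 ff 0.0
```

```bash
python3 - <<'E'
from plant import camera
import cv2
c=camera("wrist");cv2.imwrite("pics/w1.png",c["img"]);print(c["rvec"],c["tvec"])
from h import *
for p in((.4515,-.1762,.034),): print(proj(c,p))
E
```

```text
[-2.86370551  0.18232712  0.02563832] [-0.47212337 -0.12521784  0.26489587]
[[312.97921221 233.32757759]]
```

View pics/w1.png

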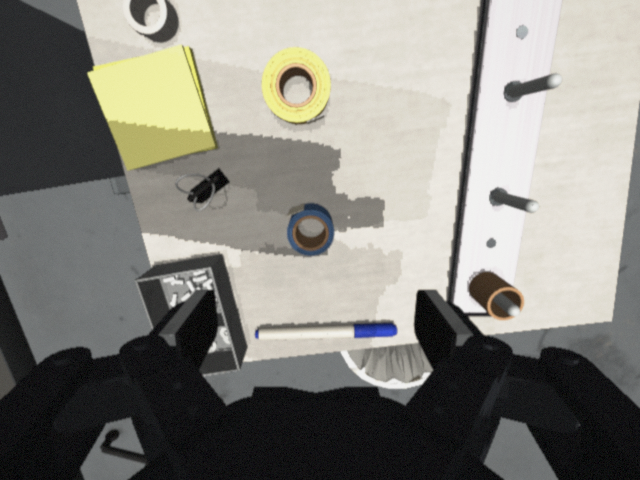

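The wrist view shows the blue roll's top centre at about (312,227). Yellow's is at (297,86), and the post_4 and post_3 tips are at about (532,206) and (555,80). I'll check these against the earlier estimates.

```bash
python3 - <<'E'
from plant import camera
from h import *
c=camera("wrist")
for n,p,z in(("blue",(312,227),.034),("yellow",(297,86),.034),("p4",(532,206),.062),("p3",(555,80),.062),("core",(502,302),.05)): print(n,back(c,p,z).round(4))
E
```

```text
blue [ 0.451  -0.1726  0.034 ]
yellow [ 0.454  -0.0695  0.034 ]
p4 [ 0.6049 -0.1705  0.062 ]
p3 [ 0.6156 -0.0913  0.062 ]
core [ 0.5925 -0.2485  0.05  ]
```

Request:
step_arm --plan '[[[0.05,-0.1,0.6,0,-1],[0,0,0.7,0,-1],[0,0,0.7,0,-1],[0,0,0.7,0,-1],[0,0,0.7,0,-1],[0,0,0.4,0,-1],[0,0,0.1,0,-1],[0,0,0,0,-1],[0,0,0,0,1],[0,0,0,0,1],[0,0,0,0,1],[0,0,0,0,1],[0,0,0,0,1],[0,0,0,0,1],[0,0,0,0,1],[0,0,0,0,1]]]'

```text
time: 3.97
ee_pos: [0.4514, -0.1773, 0.0056]
orientation: [0.001, 0.751, 0.66, 0.0]
contact_force: [-3.1, 0.7, 13.1]
grip_width: 0.0333
finger_force: 58.3
```

```bash
python3 go.py 0.451 -0.175 0.15
```

```text
t 3.97 pos [ 0.4514 -0.1773  0.0056] units [ 0.07  -0.017 -4.814] turn -0.01 tilt [ 0.0011 -0.0011 -1.    ] F [-3.1  0.7 13.1] w 0.0333 ff 58.3
```

Request:
step_arm --plan '[[[0,0,-0.3,0,1],[0,0,-0.5,0,1],[0,0,-0.8,0,1],[0,0,-0.8,0,1],[0,0,-0.8,0,1],[0,0,-0.6,0,1],[0,0,0,0,1],[0,0,0,0,1]]]'

```text
time: 4.63
ee_pos: [0.4515, -0.1772, 0.1195]
orientation: [0.001, 0.751, 0.66, 0.0]
contact_force: [-0.6, 0.1, -0.2]
grip_width: 0.033
finger_force: 59.6
```

```bash
python3 go.py 0.606 -0.1705 0.12; python3 - <<'E'
from plant import camera
import cv2,numpy as np
c=camera("wrist")["img"];s=camera("side")["img"]
cv2.imwrite("pics/v2.png",np.hstack([cv2.resize(c,(400,300)),cv2.resize(s[200:380,180:420],(400,300))]))
E
```

```text
t 4.63 pos [ 0.4515 -0.1772  0.1195] units [ 8.78e-01  5.08e+00 -5.00e-03] turn -0.009 tilt [ 0.0024 -0.0013 -1.    ] F [-0.6  0.1 -0.2] w 0.033 ff 59.6
```

View pics/v2.png

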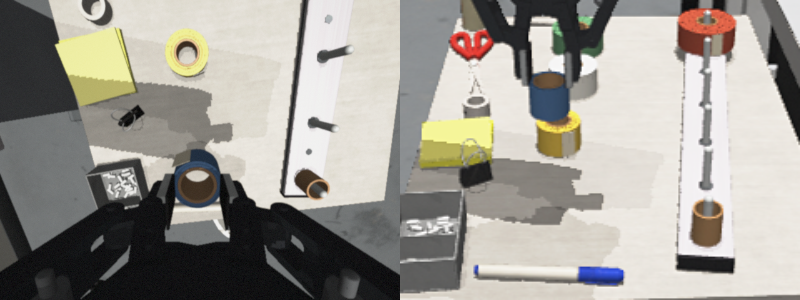

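The blue roll is held upright between the pads. Its top rim centre is at about (315,296) in the wrist image and (269,248) in the side image. I'll work out its offset from the TCP.

```bash
python3 - <<'E'
from plant import camera,r
from h import *
z=.148
for n,p in(("wrist",(315,296)),("side",(269.4,247.4))):
    c=camera(n);print(n,back(c,p,z).round(4))
c=camera("wrist");print(proj(c,(.4515,-.1772,z)),proj(c,(.4515,-.1732,z)))
h=cv2.cvtColor(c["img"],cv2.COLOR_BGR2HSV);m=cv2.inRange(h,(98,70,30),(120,255,255));m[:200]=0
L=largest(m);print(cv2.boundingRect(L))
x,y,w,hh=cv2.boundingRect(np.int32(sil(c,.4515,-.1732,.038,.114)));print(x,y,w,hh)
E
```

```text
wrist [ 0.4499 -0.174   0.148 ]
side [ 0.4536 -0.1758  0.148 ]
[[319.79984723 302.59058715]] [[318.70034615 294.56709906]]
(278, 239, 75, 93)
276 234 85 98
```

Request:
step_arm --plan '[[[0.05,0.5,0,0,1],[0.1,0.7,0,0,1],[0.13,0.8,0,0,1],[0.13,0.8,0,0,1],[0.13,0.8,0,0,1],[0.13,0.8,0,0,1],[0.1,0.7,0,0,1],[0,0,0,0,1],[0,0,0,0,1],[0,0,0,0,1]]]'

```text
time: 5.72
ee_pos: [0.6046, -0.1734, 0.1171]
orientation: [-0.001, 0.751, 0.661, -0.001]
contact_force: [-1.0, -1.7, -0.1]
grip_width: 0.033
finger_force: 59.7
```

```bash
python3 go.py 0.6065 -0.1735 0.0215; python3 - <<'E'
from plant import camera
import cv2,numpy as np
c=camera("wrist")["img"];s=camera("side")["img"]
cv2.imwrite("pics/v3.png",np.hstack([cv2.resize(c,(400,300)),cv2.resize(s[200:380,240:480],(400,300))]))
E
```

```text
t 5.72 pos [ 0.6046 -0.1734  0.1171] units [3.000e-03 7.100e-02 3.188e+00] turn -0.008 tilt [-1.9e-03  6.0e-04 -1.0e+00] F [-1.  -1.7 -0.1] w 0.033 ff 59.7
```

View pics/v3.png

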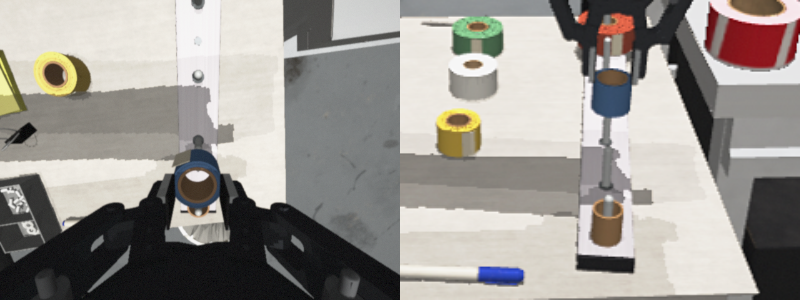

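Request:
step_arm --plan '[[[0,0.07,0.4,0,1],[0,0,0.5,0,1],[0,0,0.5,0,1],[0,0,0.5,0,1],[0,0,0.4,0,1],[0,0,0.4,0,1],[0,0,0.2,0,1],[0,0,0.1,0,1],[0,0,0,0,1],[0,0,0,0,1]]]'

```text
time: 6.65
ee_pos: [0.6079, -0.1738, 0.0286]
orientation: [0.0, 0.751, 0.66, 0.0]
contact_force: [0.4, -0.1, 0.0]
grip_width: 0.0326
finger_force: 59.7
```

```bash
python3 go.py 0.6065 -0.1735 0.0215
```

```text
t 6.65 pos [ 0.6079 -0.1738  0.0286] units [ 0.005 -0.048  0.236] turn -0.009 tilt [ 6.e-04 -1.e-04 -1.e+00] F [ 0.4 -0.1  0. ] w 0.0326 ff 59.7
```

Request:
step_arm --plan '[[[0,-0.05,0.12,0,1],[0,0,0.08,0,1],[0,0,0,0,1],[0,0,0,0,-1],[0,0,0,0,-1],[0,0,0,0,-1],[0,0,0,0,-1],[0,0,0,0,-1],[0,0,0,0,-1],[0,0,-0.4,0,-1],[0,0,-0.8,0,-1],[0,0,-0.9,0,-1],[0,0,-0.9,0,-1],[0,0,-0.4,0,-1],[0,0,0,0,-1]]]'

```text
time: 7.9
ee_pos: [0.6082, -0.1739, 0.1286]
orientation: [0.003, 0.751, 0.66, 0.002]
contact_force: [0.3, -0.4, 0.0]
grip_width: 0.0854
finger_force: 0.0
```

```bash
python3 go.py 0.4545 -0.0685 0.12; python3 - <<'E'
from plant import camera
import cv2,numpy as np
c=camera("wrist")["img"];s=camera("side")["img"]
cv2.imwrite("pics/v4.png",np.hstack([cv2.resize(c,(400,300)),cv2.resize(s[200:380,240:480],(400,300))]))
E
```

```text
t 7.9 pos [ 0.6082 -0.1739  0.1286] units [ 2.832 -5.531  0.25 ] turn -0.009 tilt [ 0.0059 -0.0018 -1.    ] F [ 0.3 -0.4  0. ] w 0.0854 ff 0.0
```

View pics/v4.png

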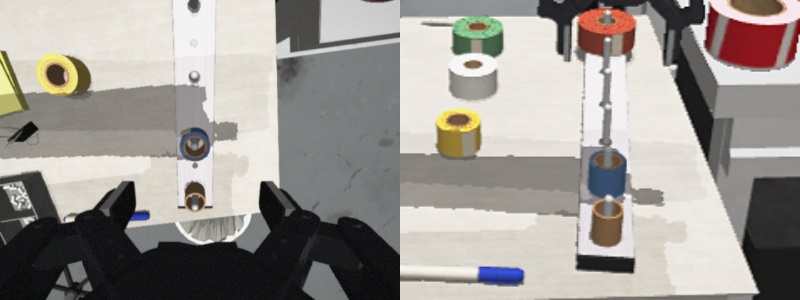

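Blue sits threaded and flat on post_4, and its neighbour hasn't moved. Yellow is next.

Request:
step_arm --plan '[[[0.2,-0.4,0,0,-1],[0.38,-0.75,0,0,-1],[0.4,-0.8,0,0,-1],[0.4,-0.8,0.1,0,-1],[0.4,-0.8,0.15,0,-1],[0.4,-0.8,0,0,-1],[0.4,-0.75,0,0,-1],[0.25,-0.43,0,0,-1],[0,0,0,0,-1],[0,0,0,0,-1],[0,0,0,0,-1]]]'

```text
time: 8.92
ee_pos: [0.4524, -0.0687, 0.1161]
orientation: [-0.0, 0.751, 0.66, -0.0]
contact_force: [0.8, 0.1, -0.3]
grip_width: 0.0855
finger_force: 0.0
```

```bash
python3 go.py 0.4545 -0.0685 0.004
```

```text
t 8.92 pos [ 0.4524 -0.0687  0.1161] units [0.016 0.071 3.737] turn -0.013 tilt [-6.e-04  1.e-04 -1.e+00] F [ 0.8  0.1 -0.3] w 0.0855 ff 0.0
```

Request:
step_arm --plan '[[[0,0.05,0.6,0,-1],[0,0,0.7,0,-1],[0,0,0.7,0,-1],[0,0,0.7,0,-1],[0,0,0.6,0,-1],[0,0,0.35,0,-1],[0,0,0.08,0,-1],[0,0,0,0,-1],[0,0,0,0,1],[0,0,0,0,1],[0,0,0,0,1],[0,0,0,0,1],[0,0,0,0,1],[0,0,0,0,1],[0,0,0,0,1],[0,0,-0.4,0,1],[0,0,-0.8,0,1],[0,0,-0.9,0,1],[0,0,-0.9,0,1],[0,0,-0.8,0,1]]]'

```text
time: 10.58
ee_pos: [0.4542, -0.0683, 0.121]
orientation: [0.001, 0.751, 0.661, 0.0]
contact_force: [0.4, -0.4, -0.6]
grip_width: -0.0001
finger_force: 0.0
```

```bash
cat > held.py <<'E'
# held roll: colour hue range, D, z0 of its underside -> centre by silhouette match
import sys
from plant import camera,r
from h import *
lo,hi,D,z0=int(sys.argv[1]),int(sys.argv[2]),float(sys.argv[3]),float(sys.argv[4])
p=r.get_state()["ee_pos"]
for n in("wrist","side"):
    c=camera(n);h=cv2.cvtColor(c["img"],cv2.COLOR_BGR2HSV);m=cv2.inRange(h,(lo,70,30),(hi,255,255))
    w=np.zeros_like(m);cv2.fillPoly(w,[np.int32(sil(c,*p[:2],D+.02,z0))],255);b=cv2.boundingRect(largest(m&w))
    S=sil(c,*p[:2],D,z0);x,y=S.min(0);X,Y=S.max(0)
    g=lambda q:(lambda S:(S.min(0)+S.max(0))/2)(sil(c,*q,D,z0))-[b[0]+b[2]/2,b[1]+b[3]/2]
    print(n,"measured",b,"expected",np.round([x,y,X-x,Y-y]),"centre-tcp mm",np.round((least_squares(g,p[:2]).x-p[:2])*1e3,1))
E
python3 go.py 0.6165 -0.0912 0.12; python3 held.py 20 35 .049 .112
```

```text
t 10.58 pos [ 0.4542 -0.0683  0.121 ] units [-0.066  5.464  0.043] turn -0.007 tilt [ 1.6e-03 -5.0e-04 -1.0e+00] F [ 0.4 -0.4 -0.6] w -0.0001 ff 0.0
wrist measured (310, 210, 60, 53) expected [264. 228. 104. 114.] centre-tcp mm [13.7 24.6]
side measured (289, 218, 1, 1) expected [258. 212.  29.  30.] centre-tcp mm [0. 0.]
```

The fingers shut fully, so the grasp missed. I'll look.

```bash
python3 - <<'E'
from plant import camera
import cv2,numpy as np
c=camera("wrist")["img"];s=camera("side")["img"]
cv2.imwrite("pics/v5.png",np.hstack([cv2.resize(c,(400,300)),cv2.resize(s[200:380,180:420],(400,300))]))
E
```

```text
(no output)
```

View pics/v5.png

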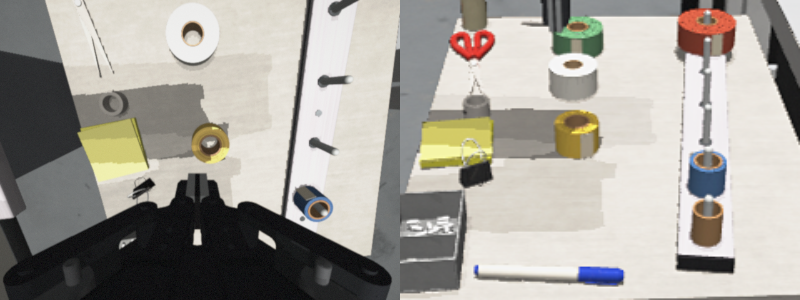

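The yellow roll was squeezed out toward +y but still stands upright: wrist (336,226), side (286,273), top-face centres. I'll relocate it, then pre-close the fingers slowly around it and look before gripping.

```bash
python3 - <<'E'
from plant import camera
from h import *
for n,q in(("wrist",(336,226)),("side",(286,272.6))):
    c=camera(n);p=back(c,q,.034);print(n,p.round(4))
    h=cv2.cvtColor(c["img"],cv2.COLOR_BGR2HSV);m=cv2.inRange(h,(15,90,30),(36,255,255));w=np.zeros_like(m)
    cv2.fillPoly(w,[np.int32(sil(c,*p[:2],.07))],255);H=largest(m&w)
    g=lambda u:(lambda S:(S.min(0)+S.max(0))/2)(sil(c,*u,.049))-(H[:,0].min(0)+H[:,0].max(0))/2
    s=least_squares(g,p[:2]).x;print(s.round(4),cv2.boundingRect(H),cv2.boundingRect(np.int32(sil(c,*s,.049))))
E
python3 go.py 0.456 -0.045 0.12
```

```text
wrist [ 0.4709 -0.0639  0.034 ]
[ 0.4709 -0.0709] (310, 198, 61, 65) (305, 197, 63, 67)
side [ 0.4766 -0.0704  0.034 ]
[ 0.4766 -0.0704] (273, 266, 26, 29) (272, 265, 28, 31)
t 10.88 pos [ 0.4533 -0.0684  0.1181] units [ 0.787 -0.009 -0.063] turn -0.01 tilt [-9.e-04  0.e+00 -1.e+00] F [-0.6 -0.1  0.3] w 0.0004 ff 0.0
```

Request:
step_arm --plan '[[[0,0,0,0,-1],[0,0.3,0,0,-1],[0.02,0.38,0,0,-1],[0,0,0,0,-1],[0,0,0,0,-1],[0,0,0,0,-1],[0,0,0.6,0,-1],[0,0,0.8,0,-1],[0,0,0.8,0,-1],[0,0,0.7,0,-1],[0,0,0.6,0,-0.7],[0,0,0,0,-0.5],[0,0,0,0,-0.35],[0,0,0,0,-0.35],[0,0,0,0,-0.35]]]'

```text
time: 12.13
ee_pos: [0.4751, -0.0706, 0.0151]
orientation: [0.001, 0.751, 0.66, 0.001]
contact_force: [0.0, 1.0, -0.2]
grip_width: 0.058
finger_force: 0.0
```

```bash
python3 go.py 0.4735 -0.0705 0.0; python3 - <<'E'
from plant import camera
import cv2,numpy as np
c=camera("wrist")["img"];s=camera("side")["img"]
cv2.imwrite("pics/v6.png",np.hstack([cv2.resize(c[150:450,120:520],(400,300)),cv2.resize(s[220:310,230:350],(400,300),interpolation=2)]))
E
```

```text
t 12.13 pos [ 0.4751 -0.0706  0.0151] units [-0.004 -0.054  0.502] turn -0.01 tilt [ 2.e-03 -5.e-04 -1.e+00] F [ 0.   1.  -0.2] w 0.058 ff 0.0
```

View pics/v6.png

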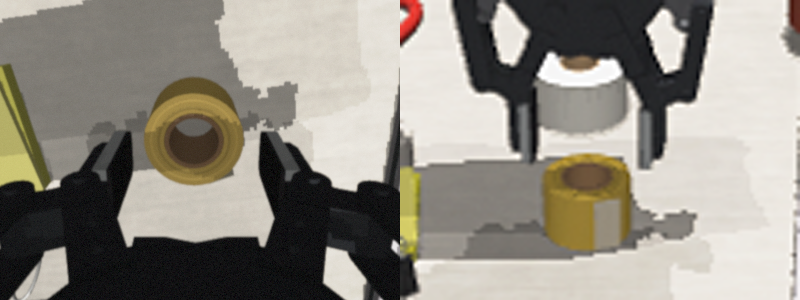

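```bash
python3 - <<'E'
from plant import camera,r
from h import *
p=r.get_state()["ee_pos"]
for n in("wrist","side","top"):
    c=camera(n);print(n,[proj(c,p+[dx,0,dz]).round(0).tolist() for dx in(-.029,0,.029) for dz in (0,.007,.03)], "roll",proj(c,(.4735,-.0705,.034)).round(0), back(c,(273,268) if n=="side" else (0,0),.022).round(3))
E
```

```text
wrist [[[264.0, 282.0]], [[262.0, 288.0]], [[254.0, 309.0]], [[316.0, 276.0]], [[316.0, 281.0]], [[317.0, 301.0]], [[370.0, 269.0]], [[372.0, 274.0]], [[380.0, 294.0]]] roll [[314. 291.]] [0.36  0.072 0.022]
side [[[270.0, 282.0]], [[270.0, 278.0]], [[269.0, 268.0]], [[285.0, 281.0]], [[285.0, 278.0]], [[285.0, 268.0]], [[301.0, 281.0]], [[301.0, 278.0]], [[301.0, 267.0]]] roll [[284. 273.]] [ 0.451 -0.035  0.022]
top [[[357.0, 298.0]], [[357.0, 298.0]], [[358.0, 297.0]], [[357.0, 282.0]], [[357.0, 282.0]], [[358.0, 281.0]], [[357.0, 266.0]], [[357.0, 266.0]], [[358.0, 265.0]]] roll [[357. 282.]] [1.018 0.621 0.022]
```

The fingertips appear well above the TCP height, level with the roll's top rim, so the earlier grasps only caught the upper edge. I'll lower in small steps, watching the force.

Request:
step_arm --plan '[[[0,-0.05,0.2,0,-0.35],[0,0,0.2,0,-0.35],[0,0,0.1,0,-0.35],[0,0,0,0,-0.35],[0,0,0,0,-0.35]]]'

```text
time: 12.8
ee_pos: [0.4723, -0.0701, -0.0017]
orientation: [-0.0, 0.751, 0.66, -0.0]
contact_force: [-0.4, -0.4, 0.1]
grip_width: 0.058
finger_force: 0.0
```

```bash
python3 go.py 0.4735 -0.0705 0.0; python3 - <<'E'
from plant import camera
import cv2,numpy as np
c=camera("wrist")["img"];s=camera("side")["img"];t=camera("top")["img"]
cv2.imwrite("pics/v7.png",np.hstack([cv2.resize(t[230:330,300:420],(360,300),interpolation=2),cv2.resize(s[210:310,225:345],(440,366),interpolation=2)[:300]]))
E
```

```text
t 12.8 pos [ 0.4723 -0.0701 -0.0017] units [-0.008  0.041 -0.057] turn -0.008 tilt [-9.e-04  4.e-04 -1.e+00] F [-0.4 -0.4  0.1] w 0.058 ff 0.0
```

View pics/v7.png

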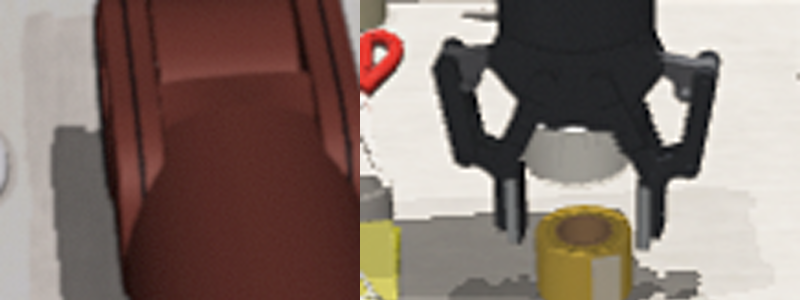

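Request:
step_arm --plan '[[[0,0.02,0.1,0,-0.35],[0,0,0.15,0,-0.35],[0,0,0.1,0,-0.35],[0,0,0.05,0,-0.35],[0,0,0,0,-0.35]]]'

```text
time: 13.37
ee_pos: [0.4728, -0.0702, -0.0138]
orientation: [-0.0, 0.751, 0.66, -0.0]
contact_force: [0.7, 0.7, -0.1]
grip_width: 0.0574
finger_force: 0.0
```

```bash
python3 go.py 0.4735 -0.0705 0.0
```

```text
t 13.37 pos [ 0.4728 -0.0702 -0.0138] units [-0.007  0.023 -0.461] turn -0.009 tilt [-9.e-04  3.e-04 -1.e+00] F [ 0.7  0.7 -0.1] w 0.0574 ff 0.0
```

No contact, so the fingertips do sit higher than stated. Closing gently.

Request:
step_arm --plan '[[[0,0,0,0,-0.25],[0,0,0,0,-0.15],[0,0,0,0,0],[0,0,0,0,0.3],[0,0,0,0,1],[0,0,0,0,1],[0,0,0,0,1],[0,0,0,0,1],[0,0,0,0,1]]]'

```text
time: 14.12
ee_pos: [0.4733, -0.0703, -0.0127]
orientation: [0.0, 0.751, 0.66, -0.0]
contact_force: [-3.9, 1.3, 7.2]
grip_width: 0.0477
finger_force: 60.5
```

```bash
python3 go.py 0.4735 -0.0705 0.125
```

```text
t 14.12 pos [ 0.4733 -0.0703 -0.0127] units [-0.007  0.009 -4.591] turn -0.009 tilt [-0.e+00 -3.e-04 -1.e+00] F [-3.9  1.3  7.2] w 0.0477 ff 60.5
```

Request:
step_arm --plan '[[[0,0,-0.3,0,1],[0,0,-0.6,0,1],[0,0,-0.8,0,1],[0,0,-0.8,0,1],[0,0,-0.8,0,1],[0,0,-0.6,0,1],[0,0,0,0,1],[0,0,0,0,1]]]'

```text
time: 14.78
ee_pos: [0.474, -0.0705, 0.105]
orientation: [0.001, 0.751, 0.66, 0.001]
contact_force: [-0.5, 0.1, -0.7]
grip_width: 0.0477
finger_force: 61.7
```

```bash
python3 go.py 0.6165 -0.0912 0.107;  python3 held.py 15 36 .049 .116
```

```text
t 14.78 pos [ 0.474  -0.0705  0.105 ] units [-0.078  4.799 -0.054] turn -0.01 tilt [ 2.5e-03 -9.0e-04 -1.0e+00] F [-0.5  0.1 -0.7] w 0.0477 ff 61.7
wrist measured (256, 241, 120, 130) expected [257. 238. 119. 131.] centre-tcp mm [-0.6 -1.3]
side measured (270, 210, 29, 31) expected [269. 210.  29.  30.] centre-tcp mm [0. 0.]
```

Yellow is held centred on the TCP. Moving it over post_3.

Request:
step_arm --plan '[[[0,0.4,0,0,1],[-0.01,0.7,0,0,1],[-0.02,0.8,0,0,1],[-0.02,0.8,0,0,1],[-0.02,0.8,0,0,1],[-0.01,0.7,0,0,1],[0,0.6,0,0,1],[0,0,0,0,1],[0,0,0,0,1],[0,0,0,0,1]]]'

```text
time: 15.72
ee_pos: [0.6146, -0.0907, 0.1024]
orientation: [-0.001, 0.751, 0.661, -0.001]
contact_force: [0.9, 0.9, -0.4]
grip_width: 0.0478
finger_force: 61.8
```

```bash
python3 go.py 0.6165 -0.0912 0.0045
```

```text
t 15.72 pos [ 0.6146 -0.0907  0.1024] units [-0.011  0.074  3.264] turn -0.005 tilt [-2.5e-03  7.0e-04 -1.0e+00] F [ 0.9  0.9 -0.4] w 0.0478 ff 61.8
```

Request:
step_arm --plan '[[[0,0.05,0.4,0,1],[0,0,0.5,0,1],[0,0,0.5,0,1],[0,0,0.5,0,1],[0,0,0.5,0,1],[0,0,0.4,0,1],[0,0,0.25,0,1],[0,0,0.1,0,1],[0,0,0,0,1],[0,0,0,0,1]]]'

```text
time: 16.55
ee_pos: [0.6175, -0.0912, 0.0097]
orientation: [0.0, 0.751, 0.66, 0.0]
contact_force: [-0.3, -0.2, -0.4]
grip_width: 0.0477
finger_force: 61.8
```

```bash
python3 go.py 0.6165 -0.0912 0.0045
```

```text
t 16.55 pos [ 0.6175 -0.0912  0.0097] units [-0.003 -0.035  0.174] turn -0.009 tilt [ 6.e-04 -0.e+00 -1.e+00] F [-0.3 -0.2 -0.4] w 0.0477 ff 61.8
```

Request:
step_arm --plan '[[[0,-0.03,0.1,0,1],[0,0,0.06,0,1],[0,0,0,0,1],[0,0,0,0,0],[0,0,0,0,-0.5],[0,0,0,0,-1],[0,0,0,0,-1],[0,0,0,0,-1],[0,0,0,0,-1],[0,0,0,0,-1],[0,0,-0.4,0,-1],[0,0,-0.8,0,-1],[0,0,-0.9,0,-1],[0,0,-0.9,0,-1],[0,0,-0.4,0,-1],[0,0,0,0,-1]]]'

```text
time: 17.88
ee_pos: [0.6186, -0.0911, 0.1108]
orientation: [0.002, 0.751, 0.66, 0.002]
contact_force: [0.7, 0.8, 0.0]
grip_width: 0.0857
finger_force: 0.0
```

```bash
python3 go.py 0.4697 0.0578 0.11
```

```text
t 17.88 pos [ 0.6186 -0.0911  0.1108] units [ 4.291 -5.556 -0.008] turn -0.009 tilt [ 0.006 -0.001 -1.   ] F [0.7 0.8 0. ] w 0.0857 ff 0.0
```

Request:
step_arm --plan '[[[0.3,-0.4,0,0,-1],[0.5,-0.65,0,0,-1],[0.55,-0.7,0,0,-1],[0.55,-0.7,0,0,-1],[0.55,-0.7,0,0,-1],[0.55,-0.7,0,0,-1],[0.5,-0.65,0,0,-1],[0.5,-0.65,0,0,-1],[0.29,-0.4,0,0,-1],[0,0,0,0,-1],[0,0,0,0,-1],[0,0,0,0,-1]]]'

```text
time: 18.88
ee_pos: [0.4682, 0.0569, 0.1064]
orientation: [0.0, 0.751, 0.66, 0.0]
contact_force: [1.0, -0.9, -0.0]
grip_width: 0.0852
finger_force: 0.0
```

```bash
python3 go.py 0.4697 0.0578 -0.012; python3 - <<'E'
from plant import camera
from h import *
c=camera("wrist");s=camera("side")
cv2.imwrite("pics/v8.png",np.hstack([cv2.resize(c["img"],(400,300)),cv2.resize(s["img"][200:380,180:420],(400,300))]))
print(proj(c,(.4697,.0578,.034)),proj(c,(.6274,-.0118,.062)),proj(c,(.6375,.0676,.062)))
E
```

```text
t 18.88 pos [0.4682 0.0569 0.1064] units [0.036 0.045 3.946] turn -0.017 tilt [ 2.e-04 -1.e-04 -1.e+00] F [ 1.  -0.9 -0. ] w 0.0852 ff 0.0
[[317.93396057 237.65547361]] [[550.96371102 314.53880612]] [[574.47223923 202.84899272]]
```

View pics/v8.png

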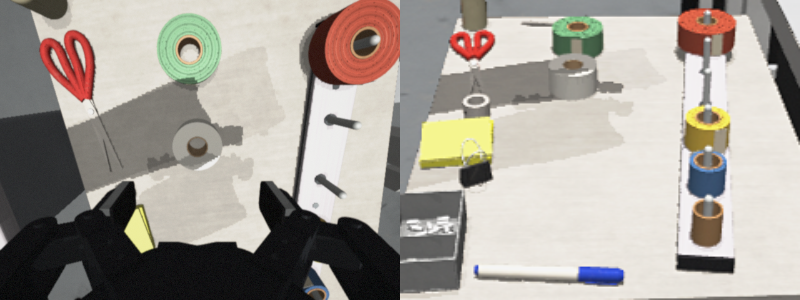

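Yellow is seated on post_3. White's top centre at (316,235) matches the prediction of (318,238), and the two post tips agree within about 2 mm. Descending on white.

Request:
step_arm --plan '[[[0.03,0.03,0.5,0,-1],[0,0,0.8,0,-1],[0,0,0.8,0,-1],[0,0,0.8,0,-1],[0,0,0.6,0,-1],[0,0,0,0,-0.8],[0,0,0,0,-0.65],[0,0,0,0,-0.65],[0,0,0.2,0,-0.65],[0,0,0.15,0,-0.65],[0,0,0,0,-0.65],[0,0,0,0,-0.65]]]'

```text
time: 19.98
ee_pos: [0.4686, 0.0585, -0.009]
orientation: [0.0, 0.751, 0.66, -0.0]
contact_force: [0.1, 0.3, -0.2]
grip_width: 0.0705
finger_force: 0.0
```

```bash
python3 go.py 0.4697 0.0578 -0.013
```

```text
t 19.98 pos [ 0.4686  0.0585 -0.009 ] units [-0.017  0.038  0.133] turn -0.009 tilt [ 0.e+00 -1.e-04 -1.e+00] F [ 0.1  0.3 -0.2] w 0.0705 ff 0.0
```

Request:
step_arm --plan '[[[0,0.03,0.15,0,-0.65],[0,0,0,0,-0.6],[0,0,0,0,-0.45],[0,0,0,0,-0.3],[0,0,0,0,0],[0,0,0,0,0.4],[0,0,0,0,1],[0,0,0,0,1],[0,0,0,0,1],[0,0,0,0,1]]]'

```text
time: 20.82
ee_pos: [0.4696, 0.0584, -0.0131]
orientation: [0.0, 0.751, 0.66, -0.0]
contact_force: [-2.3, -2.0, 7.0]
grip_width: 0.0576
finger_force: 63.3
```

```bash
python3 go.py 0.4697 0.0578 -0.013
```

```text
t 20.82 pos [ 0.4696  0.0584 -0.0131] units [-0.021  0.006 -0.003] turn -0.009 tilt [ 0.e+00 -3.e-04 -1.e+00] F [-2.3 -2.   7. ] w 0.0576 ff 63.3
```

Request:
step_arm --plan '[[[0,0,-0.3,0,1],[0,0,-0.6,0,1],[0,0,-0.8,0,1],[0,0,-0.8,0,1],[0,0,-0.8,0,1],[0,0,-0.6,0,1],[0,0,0,0,1],[0,0,0,0,1]]]'

```text
time: 21.48
ee_pos: [0.4703, 0.0584, 0.1046]
orientation: [0.001, 0.751, 0.66, 0.001]
contact_force: [0.5, -0.5, -1.0]
grip_width: 0.0572
finger_force: 64.4
```

```bash
python3 go.py 0.6265 -0.0115 0.107
```

```text
t 21.48 pos [0.4703 0.0584 0.1046] units [-1.647  5.464 -0.067] turn -0.01 tilt [ 2.4e-03 -3.0e-04 -1.0e+00] F [ 0.5 -0.5 -1. ] w 0.0572 ff 64.4
```

Request:
step_arm --plan '[[[-0.1,0.4,0,0,1],[-0.22,0.7,0,0,1],[-0.25,0.8,0,0,1],[-0.25,0.8,0,0,1],[-0.25,0.8,0,0,1],[-0.25,0.8,0,0,1],[-0.22,0.75,0,0,1],[-0.11,0.42,0,0,1],[0,0,0,0,1],[0,0,0,0,1],[0,0,0,0,1]]]'

```text
time: 22.4
ee_pos: [0.625, -0.0111, 0.1022]
orientation: [-0.001, 0.751, 0.661, -0.001]
contact_force: [-0.4, -0.4, -0.5]
grip_width: 0.0575
finger_force: 64.3
```

```bash
python3 go.py 0.6265 -0.0115 0.0045
```

```text
t 22.4 pos [ 0.625  -0.0111  0.1022] units [-0.009  0.058  3.256] turn -0.003 tilt [-2.2e-03  6.0e-04 -1.0e+00] F [-0.4 -0.4 -0.5] w 0.0575 ff 64.3
```

Request:
step_arm --plan '[[[0,0.02,0.4,0,1],[0,0,0.5,0,1],[0,0,0.4,0,1],[0,0,0.4,0,1],[0,0,0.4,0,1],[0,0,0.4,0,1],[0,0,0.35,0,1],[0,0,0.25,0,1],[0,0,0.1,0,1],[0,0,0,0,1]]]'

```text
time: 23.23
ee_pos: [0.6261, -0.0116, 0.0066]
orientation: [-0.0, 0.751, 0.66, -0.0]
contact_force: [0.0, -0.4, -0.9]
grip_width: 0.0574
finger_force: 64.3
```

```bash
python3 go.py 0.6265 -0.0115 0.004
```

```text
t 23.23 pos [ 0.6261 -0.0116  0.0066] units [0.006 0.012 0.085] turn -0.008 tilt [-1.2e-03  2.0e-04 -1.0e+00] F [ 0.  -0.4 -0.9] w 0.0574 ff 64.3
```

Request:
step_arm --plan '[[[0,0,0.07,0,1],[0,0,0,0,1],[0,0,0,0,1],[0,0,0,0,0],[0,0,0,0,-0.5],[0,0,0,0,-1],[0,0,0,0,-1],[0,0,0,0,-1],[0,0,0,0,-1],[0,0,0,0,-1],[0,0,-0.4,0,-1],[0,0,-0.8,0,-1],[0,0,-0.9,0,-1],[0,0,-0.9,0,-1],[0,0,-0.4,0,-1],[0,0,0,0,-1]]]'

```text
time: 24.57
ee_pos: [0.6288, -0.0114, 0.1117]
orientation: [0.002, 0.751, 0.66, 0.002]
contact_force: [0.3, -0.7, 0.6]
grip_width: 0.0855
finger_force: 0.0
```

```bash
python3 go.py 0.4745 0.1645 0.11; python3 - <<'E'
from plant import camera
from h import *
c=camera("side");h=cv2.cvtColor(c["img"],cv2.COLOR_BGR2HSV)
p=(.4745,.164);m=cv2.inRange(h,(40,50,30),(90,255,255));w=np.zeros_like(m)
cv2.fillPoly(w,[np.int32(sil(c,*p,.09))],255);H=largest(m&w)
g=lambda u:(lambda S:(S.min(0)+S.max(0))/2)(sil(c,*u,.069))-(H[:,0].min(0)+H[:,0].max(0))/2
s=least_squares(g,p).x;print(s.round(4),cv2.boundingRect(H),cv2.boundingRect(np.int32(sil(c,*s,.069))))
E
```

```text
t 24.57 pos [ 0.6288 -0.0114  0.1117] units [ 5.16  -5.848  0.023] turn -0.009 tilt [ 6.e-03 -3.e-04 -1.e+00] F [ 0.3 -0.7  0.6] w 0.0855 ff 0.0
[0.4745 0.1718] (271, 210, 30, 25) (270, 208, 31, 28)
```

Request:
step_arm --plan '[[[0.3,-0.35,0,0,-1],[0.6,-0.65,0,0,-1],[0.65,-0.75,0,0,-1],[0.65,-0.75,0,0,-1],[0.65,-0.75,0,0,-1],[0.65,-0.75,0,0,-1],[0.6,-0.7,0,0,-1],[0.6,-0.65,0,0,-1],[0.4,-0.45,0,0,-1],[0,0,0,0,-1],[0,0,0,0,-1],[0,0,0,0,-1]]]'

```text
time: 25.62
ee_pos: [0.4729, 0.1616, 0.1065]
orientation: [-0.0, 0.751, 0.66, -0.001]
contact_force: [0.3, -0.4, 0.9]
grip_width: 0.0853
finger_force: 0.0
```

```bash
python3 go.py 0.4745 0.1645 0.11; python3 - <<'E'
from plant import camera
from h import *
c=camera("wrist");h=cv2.cvtColor(c["img"],cv2.COLOR_BGR2HSV)
p=(.4745,.164);m=cv2.inRange(h,(40,40,30),(90,255,255));w=np.zeros_like(m)
cv2.fillPoly(w,[np.int32(sil(c,*p,.09))],255);H=largest(m&w)
g=lambda u:(lambda S:(S.min(0)+S.max(0))/2)(sil(c,*u,.069))-(H[:,0].min(0)+H[:,0].max(0))/2
s=least_squares(g,p).x;print(s.round(4),cv2.boundingRect(H),cv2.boundingRect(np.int32(sil(c,*s,.069))))
s=camera("side")
print(proj(c,(.4745,.164,.034)))
cv2.imwrite("pics/v9.png",np.hstack([cv2.resize(c["img"],(400,300)),cv2.resize(s["img"][200:380,180:420],(400,300))]))
E
```

```text
t 25.62 pos [0.4729 0.1616 0.1065] units [ 0.103  0.039 -0.118] turn -0.011 tilt [-1.3e-03 -7.0e-04 -1.0e+00] F [ 0.3 -0.4  0.9] w 0.0853 ff 0.0
[0.4732 0.1669] (270, 182, 92, 93) (269, 180, 93, 96)
[[317.86138819 235.63450882]]
```

View pics/v9.png

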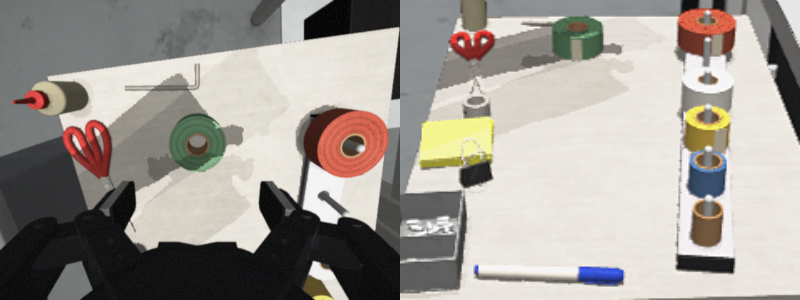

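White is seated on post_2. Green's top centre is at about (315,227), which puts it near (0.4737, 0.1655). Descending on green.

Request:
step_arm --plan '[[[0.13,0,0.5,0,-1],[0,0,0.8,0,-1],[0,0,0.6,0,-1],[0,0,0.4,0,-1],[0,0,0,0,-1],[0,0,0,0,-1]]]'

```text
time: 26.22
ee_pos: [0.4739, 0.1658, 0.0381]
orientation: [-0.0, 0.751, 0.66, -0.0]
contact_force: [0.3, -0.4, 0.6]
grip_width: 0.0855
finger_force: 0.0
```

```bash
python3 go.py 0.4737 0.1655 -0.013
```

```text
t 26.22 pos [0.4739 0.1658 0.0381] units [-0.01  -0.003  1.703] turn -0.015 tilt [-1.4e-03  1.0e-04 -1.0e+00] F [ 0.3 -0.4  0.6] w 0.0855 ff 0.0
```

Request:
step_arm --plan '[[[0,0,0.3,0,-1],[0,0,0.4,0,-1],[0,0,0.4,0,-1],[0,0,0.35,0,-1],[0,0,0.2,0,-1],[0,0,0,0,-1],[0,0,0,0,-0.85],[0,0,0,0,-0.7],[0,0,0,0,-0.55],[0,0,0,0,-0.3],[0,0,0,0,0.2],[0,0,0,0,1],[0,0,0,0,1],[0,0,0,0,1],[0,0,0,0,1]]]'

```text
time: 27.47
ee_pos: [0.4746, 0.1664, -0.0099]
orientation: [0.0, 0.751, 0.66, 0.0]
contact_force: [-3.8, -0.5, 11.1]
grip_width: 0.0663
finger_force: 64.1
```

```bash
python3 go.py 0.4737 0.1655 -0.013
```

```text
t 27.47 pos [ 0.4746  0.1664 -0.0099] units [-0.033 -0.025  0.104] turn -0.011 tilt [ 1.3e-03 -1.0e-04 -1.0e+00] F [-3.8 -0.5 11.1] w 0.0663 ff 64.1
```

Request:
step_arm --plan '[[[0,0,-0.3,0,1],[0,0,-0.6,0,1],[0,0,-0.8,0,1],[0,0,-0.8,0,1],[0,0,-0.8,0,1],[0,0,-0.6,0,1],[0,0,0,0,1],[0,0,0,0,1]]]'

```text
time: 28.13
ee_pos: [0.4748, 0.1663, 0.1072]
orientation: [0.001, 0.751, 0.66, 0.001]
contact_force: [-0.8, -0.4, -2.4]
grip_width: 0.0661
finger_force: 67.6
```

```bash
python3 go.py 0.637 0.0672 0.11; python3 held.py 40 90 .069 .118
```

```text
t 28.13 pos [0.4748 0.1663 0.1072] units [-2.585  5.783 -0.078] turn -0.011 tilt [ 2.9e-03  2.0e-04 -1.0e+00] F [-0.8 -0.4 -2.4] w 0.0661 ff 67.6
wrist measured (234, 219, 164, 164) expected [233. 218. 168. 170.] centre-tcp mm [-0.3  1. ]
side measured (270, 162, 32, 25) expected [268. 161.  32.  27.] centre-tcp mm [ 0. -2.]
```

Request:
step_arm --plan '[[[-0.15,0.35,0,0,1],[-0.3,0.65,0,0,1],[-0.35,0.8,0,0,1],[-0.35,0.8,0,0,1],[-0.35,0.8,0,0,1],[-0.35,0.8,0,0,1],[-0.33,0.7,0,0,1],[-0.25,0.55,0,0,1],[-0.15,0.37,0,0,1],[0,0,0,0,1],[0,0,0,0,1],[0,0,0,0,1]]]'

```text
time: 29.23
ee_pos: [0.6365, 0.0676, 0.1049]
orientation: [-0.001, 0.751, 0.661, -0.001]
contact_force: [-0.4, 0.1, -1.5]
grip_width: 0.0659
finger_force: 67.6
```

```bash
python3 go.py 0.637 0.0672 0.0075
```

```text
t 29.23 pos [0.6365 0.0676 0.1049] units [-0.012  0.025  3.247] turn -0.002 tilt [-1.8e-03  4.0e-04 -1.0e+00] F [-0.4  0.1 -1.5] w 0.0659 ff 67.6
```

Request:
step_arm --plan '[[[0,0,0.4,0,1],[0,0,0.5,0,1],[0,0,0.5,0,1],[0,0,0.4,0,1],[0,0,0.3,0,1],[0,0,0.3,0,1],[0,0,0.3,0,1],[0,0,0.25,0,1],[0,0,0.15,0,1],[0,0,0,0,1],[0,0,0,0,1]]]'

```text
time: 30.15
ee_pos: [0.6374, 0.0672, 0.0129]
orientation: [-0.0, 0.751, 0.66, 0.0]
contact_force: [0.2, 0.7, -1.1]
grip_width: 0.0661
finger_force: 67.6
```

```bash
python3 go.py 0.637 0.0672 0.0065
```

```text
t 30.15 pos [0.6374 0.0672 0.0129] units [-0.001 -0.013  0.212] turn -0.009 tilt [-0.e+00  2.e-04 -1.e+00] F [ 0.2  0.7 -1.1] w 0.0661 ff 67.6
```

Request:
step_arm --plan '[[[0,0,0.1,0,1],[0,0,0.1,0,1],[0,0,0,0,1],[0,0,0,0,0],[0,0,0,0,-0.5],[0,0,0,0,-1],[0,0,0,0,-1],[0,0,0,0,-1],[0,0,0,0,-1],[0,0,0,0,-1],[0,0,-0.4,0,-1],[0,0,-0.8,0,-1],[0,0,-0.9,0,-1],[0,0,-0.9,0,-1],[0,0,-0.4,0,-1],[0,-0.6,0,0,-1],[0,-0.9,0,0,-1],[0,-0.9,0,0,-1],[0,-0.9,0,0,-1],[0,-0.6,0,0,-1]]]'

```text
time: 31.82
ee_pos: [0.5189, 0.0825, 0.109]
orientation: [-0.0, 0.751, 0.661, -0.0]
contact_force: [0.2, 0.3, 0.6]
grip_width: 0.0858
finger_force: 0.0
```

```bash
python3 - <<'E'
from plant import camera
from h import *
c=camera("top")["img"];s=camera("side")["img"]
cv2.imwrite("pics/v10.png",np.hstack([cv2.resize(s[190:370,300:420],(300,450),interpolation=2),cv2.resize(c[140:260,200:320],(450,450),interpolation=2)]))
E
```

```text
(no output)
```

View pics/v10.png

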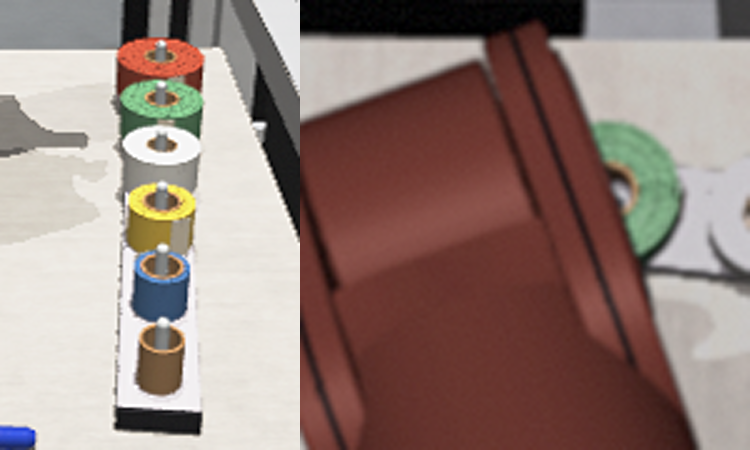

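All six rolls sit flat on their posts, shrinking steadily from the red full roll to the core. The arm is clear of everything, so I'm handing in.

```bash
python3 -c "
from plant import job
print(job.sign_off())"
```

```text
the job is handed in; nothing more can be done
None
```

I handed the job in with green, white, yellow and blue threaded on post_1 to post_4, all looking flat on the rail in the last side view; the full roll and bare core are still on their end posts, and the sign-off gave no verdict.

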